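Fill the peg feeder and set its wing screw

ROBOT

A 7-joint arm with a two-finger parallel gripper is mounted at the origin on the work surface. World frame = base frame: x ahead of the robot, y to its left, z up, the work surface at z = 0. Lengths are in mm, angles in rad, forces in N, time in s.
With the tool pointing down it reaches from about 425 to 875 mm from the base axis. Payload 9.9 kg.
Tool frame: the origin (TCP) lies midway between the tips of the shut fingers; the grasp point (between the pads) lies 19 mm behind it (ctrl.hold_point_z is the distance from the TCP to the grasp point, in mm); y points along the fingers, x is the direction in which the jaws open and shut, and the axes are right-handed (so a half turn about y gives the same grasp; the last joint's range is limited). The gripper opens to 85 mm and grips with 20 to 120 N. Pads are 22 mm wide; open, the fingers measure 114 mm over their backs; the gripper's body (76 mm by 85 mm) begins 54 mm behind the grasp point. The pads swing forward as they close: fully open they stand 13 mm farther back than shut.
Start: joints at [-1.313, 0.576, 0.025, 1.437, -0.015, 1.129, -0.057], TCP at [226.242, 635.959, 231.289] pointing down, gripper open.
Joint ranges: [-2.76, 2.76], [-0.34, 2.15], [-1.52, 1.57], [0.19, 2.46], [-1.09, 4.23], [0.17, 1.99], [-2.82, 2.82]. Speed limits (rad/s): [2.22, 2.22, 3.01, 3.01, 3.14, 3.14, 3.14].

INTERFACE

Orientations are given as a unit quaternion [w, x, y, z].
In Python, from bench import ctrl gives the robot as it stands.
- The arm moves only by the shell command python3 -m handwheel 'ROWS' [FORCE]. ROWS is JSON, a list of rows, each a list of 5 numbers: the opening, from 0 (shut) to 1 (fully open), then the shift along the tool's x, y, z in m, then the turn about the tool's y in rad. In form: [[claw, tx, ty, tz, spin], ...]. A call has 1 to 12 rows; each row is the pose to reach, as a shift and turn from the pose measured when the call began, along the tool's axes at that moment; what a row does not reach only later rows make up. A row lasts 1/8 s, in which the tool goes at most 62.5 mm and 10.7 degrees, less where a joint would pass 70% of its speed; a pose out of reach is approached as far as the arm can. A call with a gripper value outside its range is refused whole. The fingers move at their own pace and stop on an object; FORCE is the grip in N (left out, the last holds). Time passes only in rows, so rows that repeat a pose let the fingers close. It gives the time, the measured TCP pose, the force and the opening at its end, in the units of the state.
- ctrl.get_obs(): the state, without advancing time (a new reading comes with each control period).
- ctrl.camera(name): name is "scene" or "top" or "wrist"; returns the picture (420x560x3 uint8, red, green, blue); there is no depth.
- ctrl.camera_model(name): a dict with "fx", "fy", "cx", "cy" (pixels), "k1" (the pictures are not rectified: a ray, as slopes to the right and down, at radius r is drawn at 1 + k1 r^2 times it, then the intrinsics apply), "rvec" (rotation vector, rad) and "tvec" (3), from world to camera coordinates, as OpenCV has them; the wrist camera has in their place "hand_eye" (4x4, takes a point from camera to tool coordinates, whose origin is the TCP and whose axes are the tool frame's). Camera axes: x right, y down, z forward; pixel columns grow to the right and rows downward; lengths in mm; the calibration is good to about 2 mm. A picture is of the moment at which its call begins: read the wrist's pose just before it. camera_model takes no time and is no camera call.
- ctrl.finish_job(): hands the job in, once; it reports no verdict.
The state is a dict: "time_s": time; "qpos": joint angles; "qvel": joint speeds; "joint_efforts": joint torques, N m; "ee_pos": TCP position; "eef_rot": TCP orientation; "contact_force": force on the tool from outside, world axes, zero at the start; "torque": the same for the moment, N m; "finger_gap": opening from 0.0 (shut) to 1.0 (fully open).
Only numpy, scipy, OpenCV 4.12 (cv2) and the standard library are available. Lean on these libraries where they do the work, as an engineer would, in place of code of your own. Each camera call takes 0.05 s, during which the arm holds its last target.

TASK

Load the wooden ball feeder: take the cup by its upright grip, pour all six balls into the feeder's hopper and stand the empty cup upright on the bench again. Then set the slide's running clearance: turn the wing screw clockwise until it seats, back it off a quarter turn, and keep hold of it there - finish with the wing still gripped at that setting. Leave the other things on the bench where they are.

Things in the scene. Friction and masses are not known exactly. Their poses are not given: they have to be found in the camera images.
- hopper (a point): Centre of the inner floor of the feeder's hopper, 27 mm above the bench: an open-topped plywood box at the feeder's +y end, outside 140 (x) by 150 (y) mm, walls 9 mm, inside 122 by 132 mm, rim 93 mm above the bench. x, y along its sides, z up, as the feeder's.
- feeder: Plywood ball feeder fixed to the bench: base 150 mm (x) by 300 mm (y), 18 mm thick, the hopper on its +y half, a 56 mm square wooden post, 68 mm high, with the wing screw 105 mm along -y from its middle. Origin at the centre of its underside, z up, yaw within 0.3 rad.
- screw_grip (a point): Where to grip the steel wing screw: on its vertical axis, 98 mm above the bench, mid-wing; 180 mm along the feeder's -y from the hopper's centre. The wing is one straight upright bar, 46 mm long (this point's x axis), 10 mm thick (its y), 26 mm high (84 to 110 mm above the bench). x, y turn with the screw, z up. The nearest hopper wall is 105 mm from the axis.
- screw (a joint): Angle of the wing screw, rad, counterclockwise from above, from fully seated: 0 = seated on a firm stop, 1.571 = backed off a quarter turn, largest 4.0; starts at 1.8 to 2.8. At 0 the wing lies along the feeder's x axis. Steady friction about 0.05 N m, no spring; it does not rise or sink and stays where it is left.
- cup: Dipper cup of aluminium, 66 mm wide at the foot, 80 at the rim, 80 high, wall 3 mm, about 0.16 kg, holding the six balls. Origin at the centre of its underside, z up. At its +x side an upright dark wooden grip, 52 mm from the axis, 20 (x) by 14 (y) mm, 65 to 140 mm above the foot. Pour over the lip opposite (-x, 40 mm from the axis); the balls roll out once tipped somewhat past level.
- cup_grip (a point): Middle of the graspable part of the cup's wooden grip: 52 mm from the cup's axis along the cup's x and 122 mm above its foot, axes as the cup's; the grip's top is 18 mm above this point, the cup's rim 42 mm below it.
- ball0_center (a point): Centre of one of the six plain wooden balls, 28 mm across, 12 g, at first in the cup.
- ball1_center (a point): Centre of one of the six plain wooden balls, 28 mm across, 12 g, at first in the cup.
- ball2_center (a point): Centre of one of the six plain wooden balls, 28 mm across, 12 g, at first in the cup.
- ball3_center (a point): Centre of one of the six plain wooden balls, 28 mm across, 12 g, at first in the cup.
- ball4_center (a point): Centre of one of the six plain wooden balls, 28 mm across, 12 g, at first in the cup.
- ball5_center (a point): Centre of one of the six plain wooden balls, 28 mm across, 12 g, at first in the cup.
- can: Bystander: closed plain metal can, 68 mm across, 110 mm high, upright. Origin at the centre of its foot. It and the cup may stand on either side of the feeder.
- bar0: Bystander: plywood bar 110 x 32 x 22 mm lying on the bench between robot and feeder. Origin at the centre of its underside, x along it.
- bar1: Bystander: plywood bar 100 x 32 x 22 mm lying on the bench between robot and feeder. Origin at the centre of its underside, x along it.
- driver: Bystander: screwdriver 190 mm long lying between robot and feeder, x along it from handle to tip.
- sander: Bystander: cork sanding block 70 x 110 x 45 mm beyond the feeder. Origin at the centre of its underside.
- jar: Bystander: closed glass jar 72 mm across, 100 mm high, beyond the feeder. Origin at the centre of its foot.
- mallet: Bystander: wooden mallet lying at the right (-y) side, head 65 x 110 x 70 mm, 65 mm along x from the origin, handle 150 mm along -x.

How it is judged (in metres and radians):
On the way, in this order (a step that is already met when the one before it is completed fails the run):
1. all six balls are in the hopper and the cup stands upright on the bench, let go (x of ball0_center in the frame of hopper between -0.061 and 0.061 m and y of ball0_center in the frame of hopper between -0.066 and 0.066 m and z of ball0_center in the frame of hopper between 0 and 0.06 m and x of ball1_center in the frame of hopper between -0.061 and 0.061 m and y of ball1_center in the frame of hopper between -0.066 and 0.066 m and z of ball1_center in the frame of hopper between 0 and 0.06 m and x of ball2_center in the frame of hopper between -0.061 and 0.061 m and y of ball2_center in the frame of hopper between -0.066 and 0.066 m and z of ball2_center in the frame of hopper between 0 and 0.06 m and x of ball3_center in the frame of hopper between -0.061 and 0.061 m and y of ball3_center in the frame of hopper between -0.066 and 0.066 m and z of ball3_center in the frame of hopper between 0 and 0.06 m and x of ball4_center in the frame of hopper between -0.061 and 0.061 m and y of ball4_center in the frame of hopper between -0.066 and 0.066 m and z of ball4_center in the frame of hopper between 0 and 0.06 m and x of ball5_center in the frame of hopper between -0.061 and 0.061 m and y of ball5_center in the frame of hopper between -0.066 and 0.066 m and z of ball5_center in the frame of hopper between 0 and 0.06 m and angle between cup's own z axis and vertical below 0.1 rad and height (world z) of cup between -0.005 and 0.008 m and contact force between the fingers and cup below 0.1 N), for 0.2 s.
2. the wing screw is turned clockwise until it seats (value of joint screw below 0.08 rad), for 0.1 s.
3. the seated screw is backed off a quarter turn (value of joint screw between 1.371 and 1.771 rad), for 0.1 s.
At the end, for the whole second after the job is handed in: All balls in the hopper below its rim; cup upright (0.1 rad), still, on the bench, untouched; the screw, seated after pouring (within 0.08 rad), now stands 1.571 rad from its seat (within 0.2 rad), still, gripped by the fingers (over 2 N, grasp point within 30 mm of the wing's middle) (all of step 1 and all of step 3 and linear speed of cup below 0.02 m/s and distance between the grasp point and screw_grip below 0.03 m and contact force between the fingers and screw above 2 N and velocity of joint screw between -0.1 and 0.1 rad/s); the arm keeps its last pose, push and grip.
It fails at once if a bystander is moved more than 40 mm (distance of any of can, bar0, bar1, driver, sander, jar, mallet from where it was at the start of the episode above 0.04 m).
It also fails if it takes over 67 s, if anything falls off the work surface, if the arm or the gripper's body presses on something with over 40 N, if the wrist force passes 120 N, or if a joint passes its speed limit or range.

## Working session

There is one attempt and no reset: what is moved stays moved. The work goes in short steps, Python scripts to look and compute and a shell command to move; the robot and the scene stay as the last step left them, time stands still between calls to the robot, and variables do not carry over. Pictures are saved under pics/ and viewed, and the job is handed in when it is done.

```bash
ls; mkdir -p pics; python3 - <<'E'
from bench import ctrl
import cv2
print(ctrl.get_obs())
for n in("scene","top","wrist"):
    print(n,ctrl.camera_model(n))
    cv2.imwrite(f"pics/{n}0.png",ctrl.camera(n)[:,:,::-1])
print(ctrl.hold_point_z)
E
```

```text
pics
{'time_s': 0.0, 'qpos': array([-1.31280584,  0.57653763,  0.02483658,  1.43794208, -0.01499355,
        1.12898475, -0.05650872]), 'qvel': array([ 2.11054505e-04, -1.51657488e-03, -8.43574276e-04,  1.03687226e-03,
        1.59322759e-03,  2.33029459e-03, -7.27883206e-05]), 'joint_efforts': array([ 2.54067272e-04, -7.65748930e+01,  2.25099720e+00, -2.85972565e+01,
        1.54379290e-02,  1.24795406e-02,  1.39920996e-05]), 'ee_pos': array([226.07999905, 635.51825703, 230.42675121]), 'eef_rot': array([-0.57737205,  0.57811122,  0.40722554, -0.4081621 ]), 'contact_force': array([0.06159907, 0.4155199 , 0.26399702]), 'torque': array([0.00788661, 0.05274045, 0.01998961]), 'finger_gap': 1.0015759738539172}
scene {'fx': 488.44538585036395, 'fy': 488.44538585036395, 'cx': 285.04763161306255, 'cy': 209.6740523160983, 'k1': -0.11035077257605157, 'rvec': array([ 2.05033963,  0.64967337, -0.38552495]), 'tvec': array([-441.41587875, -114.3265853 , 1588.87497877])}
top {'fx': 460.31873086995034, 'fy': 460.31873086995034, 'cx': 272.82326820766343, 'cy': 209.0717280486971, 'k1': 0.01436752534119389, 'rvec': array([ 2.14797769, -2.07038471,  0.20673568]), 'tvec': array([ -65.17058201,  580.33617163, 1100.1119873 ])}
wrist {'fx': 310.52029136177356, 'fy': 310.52029136177356, 'cx': 274.51729675011654, 'cy': 202.87604992456414, 'k1': -0.00841567451411609, 'hand_eye': array([[ 9.99999704e-01, -7.21963907e-04, -2.65967936e-04,
         1.18120630e+00],
       [ 5.72668948e-05, -2.74882689e-01,  9.61477771e-01,
        -1.43704095e+02],
       [-7.67262230e-04, -9.61477502e-01, -2.74882566e-01,
         7.02568533e+01],
       [ 0.00000000e+00,  0.00000000e+00,  0.00000000e+00,
         1.00000000e+00]])}
18.700000000000003
```

View pics/scene0.png

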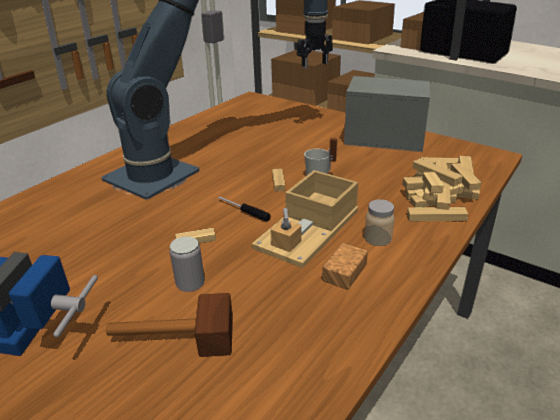

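View pics/top0.png

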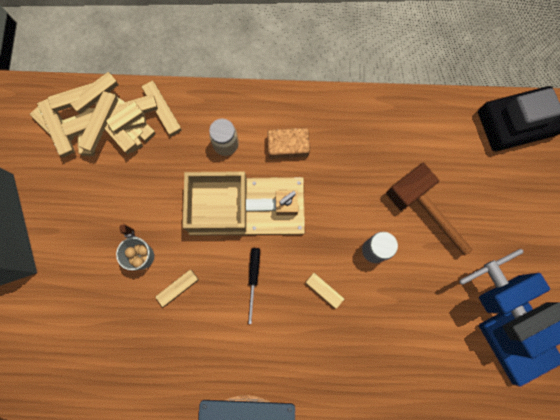

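View pics/wrist0.png

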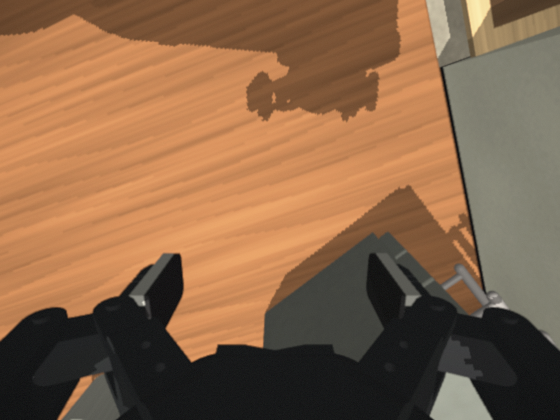

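```bash
cat > h.py <<'E'
import numpy as np, cv2
from scipy.spatial.transform import Rotation as R
from bench import ctrl
def obs():
    o=ctrl.get_obs(); return o
def tool(o=None):
    o=o or ctrl.get_obs(); q=o['eef_rot']
    return R.from_quat([q[1],q[2],q[3],q[0]]).as_matrix(), np.array(o['ee_pos'])
def cam(name,o=None):
    m=ctrl.camera_model(name); K=np.array([[m['fx'],0,m['cx']],[0,m['fy'],m['cy']],[0,0,1]]); D=np.array([m['k1'],0,0,0,0.])
    if name=='wrist':
        Rt,p=tool(o); H=np.array(m['hand_eye']); Rc=Rt@H[:3,:3]; c=Rt@H[:3,3]+p
    else:
        Rw=cv2.Rodrigues(np.array(m['rvec']))[0]; Rc=Rw.T; c=-Rw.T@np.array(m['tvec'])
    return K,D,Rc,c
def ray(C,uv):
    K,D,Rc,c=C; n=cv2.undistortPoints(np.array([[uv]],float),K,D)[0,0]
    d=Rc@np.array([n[0],n[1],1]); return c,d/np.linalg.norm(d)
def onz(C,uv,z):
    c,d=ray(C,uv); return c+d*(z-c[2])/d[2]
def proj(C,P):
    K,D,Rc,c=C; P=np.atleast_2d(np.array(P,float))
    return cv2.projectPoints(P,cv2.Rodrigues(Rc.T)[0],-Rc.T@c,K,D)[0][:,0]
def tri(C1,u1,C2,u2):
    A=[];b=[]
    for C,u in((C1,u1),(C2,u2)):
        c,d=ray(C,u);M=np.eye(3)-np.outer(d,d);A.append(M);b.append(M@c)
    return np.linalg.lstsq(np.vstack(A),np.hstack(b),rcond=None)[0]
E
python3 - <<'E'
import cv2
im=cv2.imread('pics/top0.png')
cv2.imwrite('pics/t_a.png',cv2.resize(im[160:250,170:320],None,fx=5,fy=5,interpolation=cv2.INTER_CUBIC))
cv2.imwrite('pics/t_b.png',cv2.resize(im[210:290,90:190],None,fx=6,fy=6,interpolation=cv2.INTER_CUBIC))
im=cv2.imread('pics/scene0.png')
cv2.imwrite('pics/s_b.png',cv2.resize(im[125:265,250:370],None,fx=5,fy=4.2,interpolation=cv2.INTER_CUBIC))
E
```

```text
(no output)
```

View pics/t_a.png

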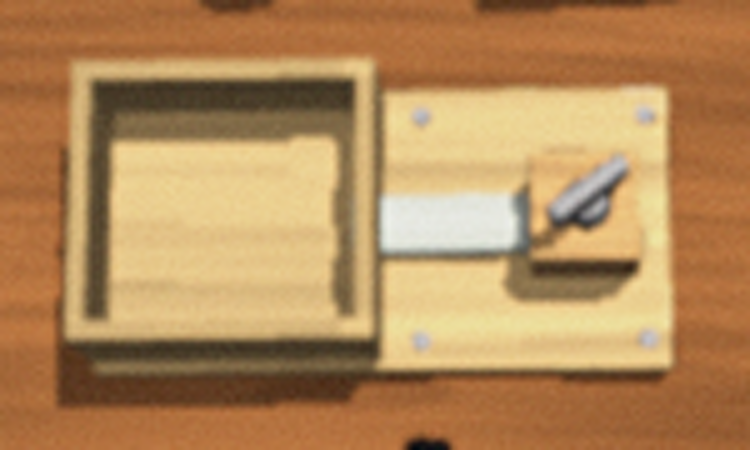

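View pics/t_b.png

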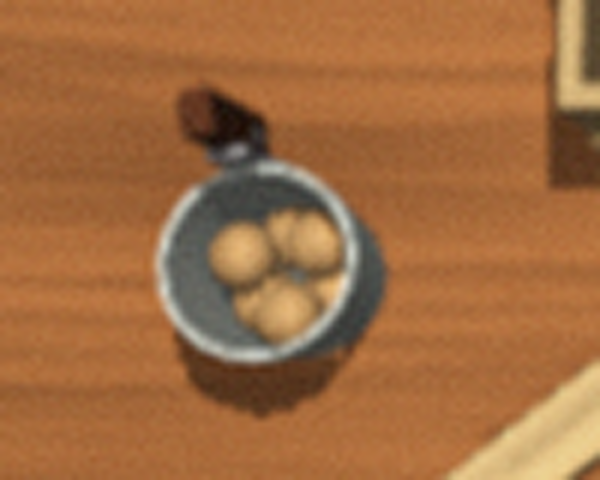

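View pics/s_b.png

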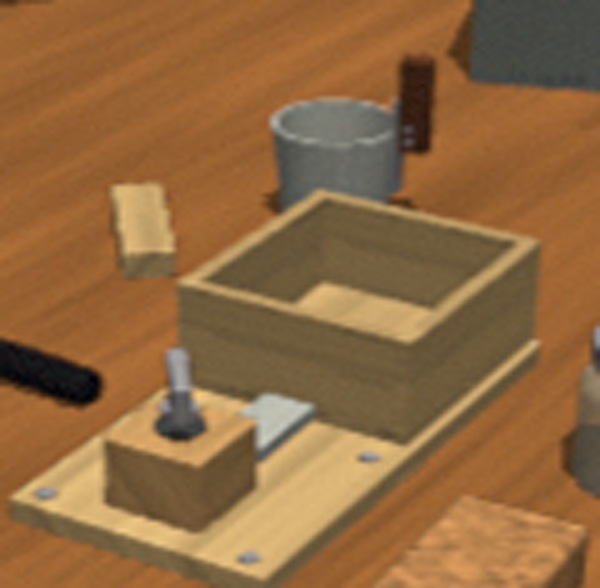

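```bash
cat > m1.py <<'E'
from h import *
C=cam('top')
a=lambda U,V:((U+.5)/5-.5+170,(V+.5)/5-.5+160)
b=lambda U,V:((U+.5)/6-.5+90,(V+.5)/6-.5+210)
P=[onz(C,a(*p),93) for p in((72,62),(378,60),(378,340),(64,342))]
for p in P: print('rim',p.round(1))
h=sum(P)/4; print('hop',h, [np.linalg.norm(P[i]-P[(i+1)%4]).round() for i in range(4)])
xe=(P[0]+P[1]-P[2]-P[3]); ye=(P[0]+P[3]-P[1]-P[2]); print('yaw',np.arctan2(xe[1],xe[0]),np.arctan2(-ye[0],ye[1]))
w=[onz(C,a(*p),110) for p in((555,212),(622,165))]; print('wing',w,(w[0]+w[1])/2,np.linalg.norm(w[0]-w[1]),np.arctan2(*(w[1]-w[0])[[1,0]]))
c=onz(C,b(257,260),80);g=onz(C,b(197,115),140);print('cup',c,'grip',g,np.linalg.norm((g-c)[:2]),np.arctan2(*(g-c)[[1,0]]))
print('rimdiam',np.linalg.norm(onz(C,b(158,260),80)-onz(C,b(357,260),80)))
S=cam('scene'); s=lambda U,V:((U+.5)/5-.5+250,(V+.5)/4.2-.5+125)
print('grip tri',tri(C,b(197,115),S,s(417,60)))
for z in(140,):print(onz(S,s(417,62),z))
print('tool',tool())
E
python3 m1.py
```

```text
rim [661.5 180.1  93. ]
rim [668.  28.  93.]
rim [527.1  21.   93. ]
rim [520.6 173.2  93. ]
hop [594.29930437 100.55436132  93.        ] [np.float64(152.0), np.float64(141.0), np.float64(152.0), np.float64(141.0)]
yaw 0.049245858218198914 0.04278588960189542
wing [array([589.96294475, -62.56460091, 110.        ]), array([614.4685829 , -94.23112375, 110.        ])] [602.21576383 -78.39786233 110.        ] 40.04116593573502 -0.9121952632524037
cup [457.18571789 292.29280396  80.        ] grip [506.40505274 302.17084992 140.        ] 50.20078400415747 0.19806318396878012
rimdiam 80.38630346330527
grip tri [506.9101703  303.21879392 137.11630942]
[512.08573949 294.5541538  140.        ]
tool (array([[ 3.35117132e-01, -3.53417821e-04, -9.42176407e-01],
       [ 9.42175651e-01, -1.19594992e-03,  3.35117312e-01],
       [-1.24523223e-03, -9.99999222e-01, -6.78016407e-05]]), array([226.13217982, 635.64646292, 230.64798165]))
```

```bash
python3 - <<'E'
from h import *
C=cam('top')
for uv in((35,275),(12,172)): print(onz(C,uv,150))
S=cam('scene')
print(proj(S,[[600,480,0],[600,480,150]]))
E
python3 -m handwheel '[[1,0,-0.04,0,0],[1,-0.02,-0.08,-0.03,0.1],[1,-0.04,-0.08,-0.07,0.28],[1,-0.06,-0.08,-0.11,0.46],[1,-0.08,-0.08,-0.15,0.64],[1,-0.10,-0.08,-0.18,0.82],[1,-0.12,-0.08,-0.22,1.0],[1,-0.15,-0.08,-0.26,1.18],[1,-0.17,-0.08,-0.30,1.36],[1,-0.19,-0.06,-0.34,1.54],[1,-0.21,-0.03,-0.37,1.72],[1,-0.22,0,-0.376,1.9]]'; python3 -c "
from h import *
o=obs();M,p=tool(o);print(M.round(3),np.arctan2(M[1,0],M[0,0]),o['qpos'])"
```

```text
[392.91384423 483.76187124 150.        ]
[630.40184569 571.90323365 150.        ]
[[383.06912969 165.53205671]
 [386.9547636  123.21305505]]
time_s: 1.65
ee_pos: [508.3, 299.6, 230.2]
eef_rot: [-0.666, 0.667, -0.236, 0.237]
contact_force: [-0.7, -0.5, -0.3]
finger_gap: 0.997
[[ 0.777  0.001  0.629]
 [-0.629 -0.002  0.777]
 [ 0.002 -1.    -0.001]] -0.6805740198600869 [-0.95941588  0.50009813  0.54452167  1.6848415  -0.28988838  1.03856159
 -1.00123335]
```

```bash

python3 -m handwheel '[[1,0,0.01,0,0.17],[1,0,0.02,0,0.34],[1,-0.002,0.03,0.001,0.52],[1,-0.0025,0.04,0.0015,0.69],[1,-0.0025,0.04,0.0015,0.69],[1,-0.0025,0.04,0.0015,0.69]]'; python3 - <<'E'
from h import *
o=obs();M,p=tool(o);print(M.round(3),p,np.arctan2(M[1,0],M[0,0]),o['qpos'])
im=ctrl.camera('wrist');cv2.imwrite('pics/w1.png',im[:,:,::-1])
C=cam('wrist',o)
print(proj(C,[[507.3,302.4,140],[457.2,292.3,80],p]))
E
```

```text
time_s: 2.4
ee_pos: [507.4, 302.3, 190.5]
eef_rot: [-0.548, 0.549, -0.446, 0.447]
contact_force: [-0.9, 0.3, -0.6]
finger_gap: 1.0
[[ 0.203  0.001  0.979]
 [-0.979 -0.002  0.203]
 [ 0.002 -1.     0.001]] [507.43399717 302.27229319 190.46110976] -1.3667211188503412 [-1.0560383   0.5862064   0.71607436  1.73969667 -0.44765738  0.9860891
 -1.53647146]
[[276.14738998 223.83810945]
 [275.29798279 255.07185396]
 [277.21456576 257.32718064]]
```

View pics/w1.png

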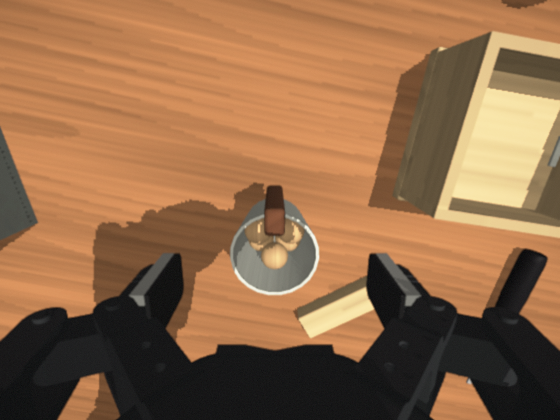

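The wrist view shows the dark grip's top at about (275,222) and the cup rim centred near (275,250). My projections were (276,224) and (275,255), so the grip is where I measured it, aligned with the jaws.

```bash

python3 -m handwheel '[[1,0,0.03,0,0],[1,0,0.06,0,0],[1,0,0.08,0,0],[1,0,0.087,0,0],[1,0,0.087,0,0],[0,0,0.087,0,0],[0,0,0.087,0,0],[0,0,0.087,0,0],[0,0,0.087,0,0],[0,0,0.087,0,0],[0,0,0.087,0,0]]' 60; python3 - <<'E'
from h import *
o=obs();M,p=tool(o);print(p,np.arctan2(M[1,0],M[0,0]),o['qpos'])
im=ctrl.camera('wrist');cv2.imwrite('pics/w2.png',im[:,:,::-1])
E
```

```text
time_s: 3.82
ee_pos: [507.9, 302.3, 104.0]
eef_rot: [0.548, -0.548, 0.446, -0.447]
contact_force: [-0.7, 0.2, 4.0]
finger_gap: 0.153
[507.91072006 302.29219268 103.95983131] -1.3675103746875692 [-1.0025991   0.68043134  0.63432881  1.83091073 -0.53895633  0.80818971
 -1.4592438 ]
```

View pics/w2.png

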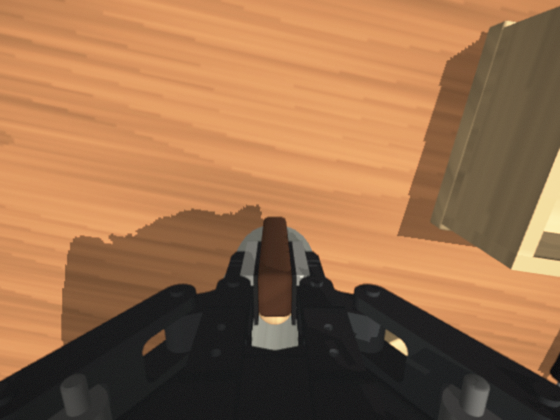

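The grip is held between the pads (gap 0.153, about 13 mm). I'll lift gently and check whether it swings.

```bash

python3 -m handwheel '[[0,0,-0.008,0,0],[0,0,-0.02,0,0],[0,0,-0.035,0,0],[0,0,-0.05,0,0],[0,0,-0.06,0,0],[0,0,-0.06,0,0]]' 60; python3 - <<'E'
from h import *
im=ctrl.camera('scene')[60:260,220:420,::-1];cv2.imwrite('pics/s3.png',cv2.resize(im,None,fx=3,fy=3))
E
```

```text
time_s: 4.62
ee_pos: [508.2, 302.6, 164.9]
eef_rot: [0.549, -0.548, 0.446, -0.448]
contact_force: [-0.6, 0.1, -2.4]
finger_gap: 0.156
```

View pics/s3.png

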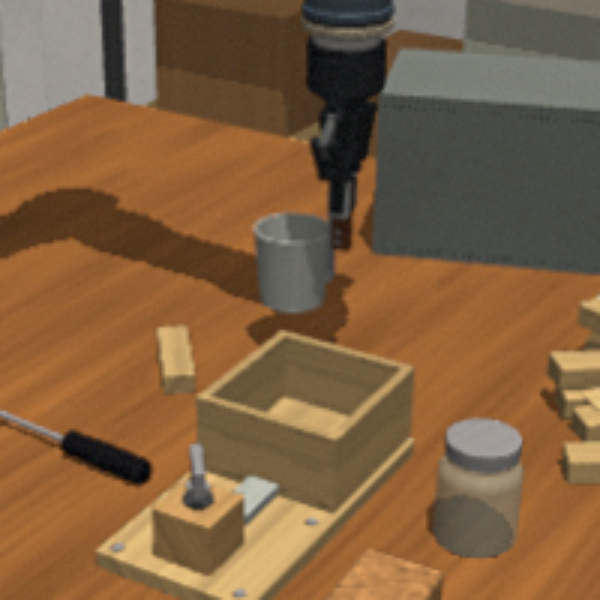

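```bash

python3 -m handwheel '[[0,0.002,0,0.005,-0.06],[0,0.006,0,0.013,-0.2],[0,0.010,0,0.022,-0.36],[0,0.014,0,0.031,-0.52],[0,0.018,0,0.04,-0.68],[0,0.022,0.002,0.049,-0.84],[0,0.026,0.004,0.058,-1.0],[0,0.030,0.006,0.066,-1.16],[0,0.032,0.008,0.072,-1.3],[0,0.032,0.008,0.0726,-1.4],[0,0.032,0.008,0.0726,-1.413],[0,0.032,0.008,0.0726,-1.413]]' 60; python3 - <<'E'
from h import *
o=obs();M,p=tool(o);print(p,M.round(3),np.arctan2(M[1,0],M[0,0]),o['qpos'])
e=np.array([-.046,.999]);d=p[:2]-[594.3,100.5];print('out of rim',d@e-75.5,'lateral',d@[.999,.046])
im=ctrl.camera('top');cv2.imwrite('pics/t4.png',im[100:310,100:340,::-1].repeat(2,0).repeat(2,1))
E
```

```text
time_s: 6.18
ee_pos: [585.1, 285.8, 155.9]
eef_rot: [-0.707, 0.707, 0.016, -0.015]
contact_force: [0.1, -0.2, -2.3]
finger_gap: 0.159
[585.05975183 285.75612367 155.92754001] [[ 0.999  0.001 -0.044]
 [ 0.044 -0.001  0.999]
 [ 0.001 -1.    -0.001]] 0.04386695655332037 [-0.68463631  0.62228128  0.26471573  1.60742394 -0.18855617  0.93650119
 -0.31145951]
out of rim 109.99591895818045 lateral -0.7092262352416331
```

View pics/t4.png

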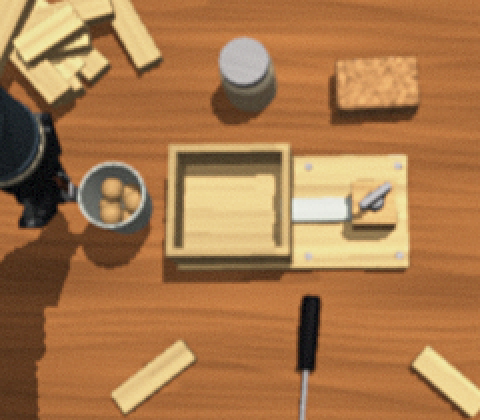

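```bash

python3 -m handwheel '[[0,0,0,-0.012,0],[0,0,0,-0.024,0],[0,0,-0.006,-0.030,0],[0,0,-0.0115,-0.035,0],[0,0,-0.017,-0.041,0],[0,0,-0.021,-0.048,0],[0,0,-0.025,-0.055,0],[0,0,-0.028,-0.062,0],[0,0,-0.031,-0.07,0],[0,0,-0.034,-0.077,0],[0,0,-0.034,-0.077,0]]' 60; python3 - <<'E'
from h import *
o=obs();M,p=tool(o);print(p,M.round(3))
im=ctrl.camera('scene')[60:260,220:420,::-1];cv2.imwrite('pics/s5.png',cv2.resize(im,None,fx=3,fy=3))
im=ctrl.camera('top');cv2.imwrite('pics/t5.png',im[100:310,100:340,::-1].repeat(2,0).repeat(2,1))
E
```

```text
time_s: 7.6
ee_pos: [588.7, 208.0, 190.7]
eef_rot: [-0.706, 0.707, 0.016, -0.014]
contact_force: [-0.9, 3.1, 1.5]
finger_gap: 0.157
[588.72936951 208.03170409 190.66722713] [[ 0.999  0.002 -0.043]
 [ 0.043 -0.001  0.999]
 [ 0.002 -1.    -0.001]]
```

View pics/s5.png

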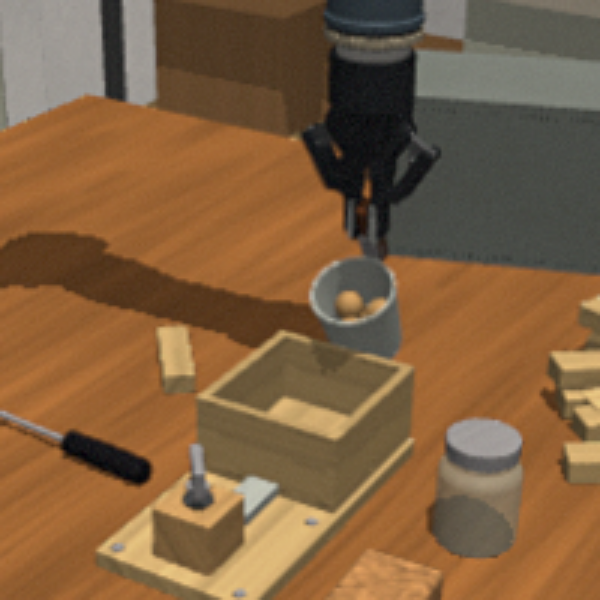

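View pics/t5.png

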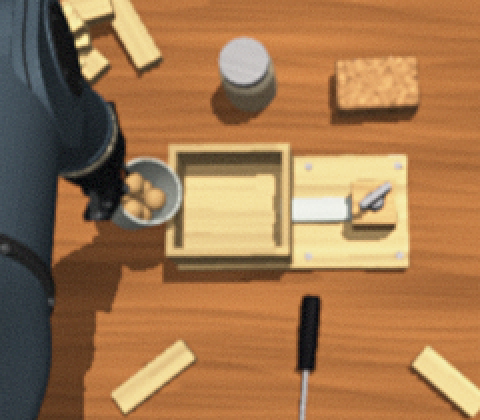

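```bash

python3 -m handwheel '[[0,0,-0.0015,-0.008,0],[0,0,-0.0025,-0.0155,0],[0,0,-0.0035,-0.0235,0],[0,0,-0.004,-0.0315,0],[0,0,-0.0035,-0.0475,0],[0,0,-0.0025,-0.055,0],[0,0,-0.001,-0.0625,0],[0,0,0.001,-0.070,0],[0,0,0.0035,-0.078,0],[0,0,0.0035,-0.078,0]]' 60; python3 - <<'E'
from h import *
o=obs();M,p=tool(o);print(p,M.round(3))
e=np.array([-.046,.999]);d=p[:2]-[594.3,100.5];print('out',d@e-75.5,'up',p[2]+19-93)
im=ctrl.camera('scene')[60:260,220:420,::-1];cv2.imwrite('pics/s6.png',cv2.resize(im,None,fx=3,fy=3))
E
```

```text
time_s: 8.95
ee_pos: [592.1, 129.4, 186.8]
eef_rot: [-0.706, 0.708, 0.016, -0.014]
contact_force: [-0.5, 3.4, 2.7]
finger_gap: 0.154
[592.07740712 129.41090642 186.80117263] [[ 0.999  0.002 -0.043]
 [ 0.043 -0.002  0.999]
 [ 0.002 -1.    -0.002]]
out -46.51576521041229 up 112.80117262548802
```

View pics/s6.png

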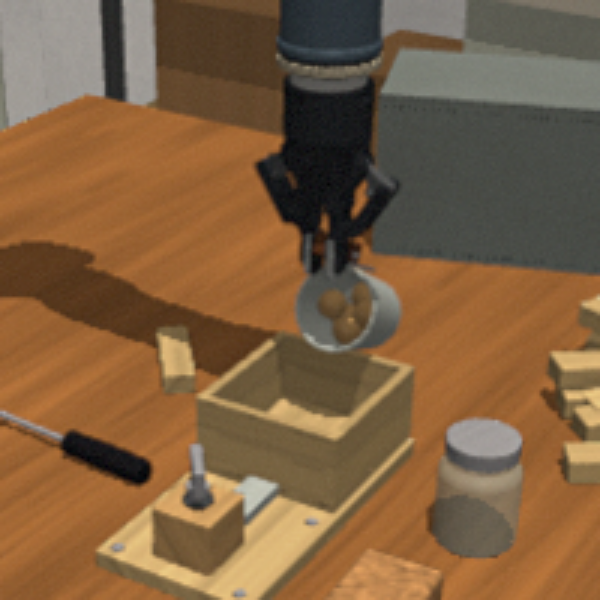

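```bash

python3 -m handwheel '[[0,0,0.003,-0.007,0],[0,0,0.006,-0.0135,0],[0,0,0.010,-0.020,0],[0,0,0.0143,-0.0265,0],[0,0,0.019,-0.0325,0],[0,0,0.0243,-0.0385,0],[0,0,0.030,-0.0435,0],[0,0,0.036,-0.0485,0],[0,0,0.042,-0.053,0],[0,0,0.049,-0.0565,0],[0,0,0.056,-0.060,0],[0,0,0.056,-0.060,0]]' 60; python3 - <<'E'
from h import *
o=obs();M,p=tool(o);print(p,M.round(3))
e=np.array([-.046,.999]);d=p[:2]-[594.3,100.5];print('out',d@e-75.5,'up',p[2]+19-93)
im=ctrl.camera('scene')[60:260,220:420,::-1];cv2.imwrite('pics/s7.png',cv2.resize(im,None,fx=3,fy=3))
im=ctrl.camera('wrist');cv2.imwrite('pics/w7.png',im[:,:,::-1])
E
```

```text
time_s: 10.5
ee_pos: [595.0, 65.6, 131.0]
eef_rot: [-0.705, 0.709, 0.015, -0.013]
contact_force: [-0.2, -5.9, 8.6]
finger_gap: 0.158
[595.01496574  65.64543683 131.04904384] [[ 0.999  0.002 -0.04 ]
 [ 0.04  -0.006  0.999]
 [ 0.002 -1.    -0.006]]
out -110.35259702849152 up 57.04904383704991
```

View pics/s7.png

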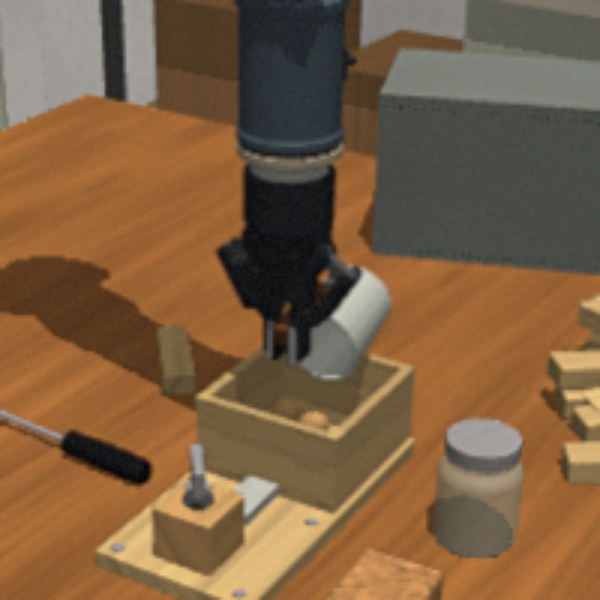

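View pics/w7.png

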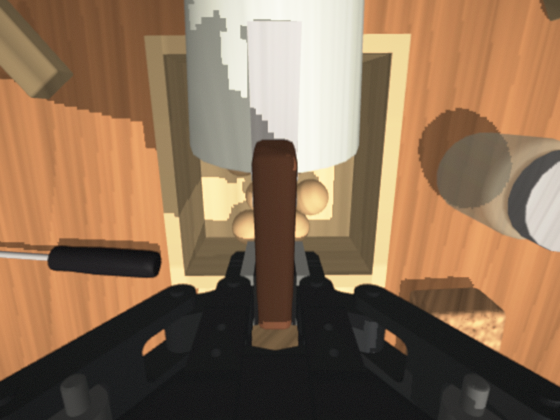

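```bash

python3 -m handwheel '[[0,0,0,0,0],[0,0,-0.015,0.003,0],[0,0,-0.035,0.01,0],[0,0,-0.06,0.025,0],[0,0,-0.075,0.05,0],[0,0,-0.075,0.085,0],[0,0,-0.075,0.12,0],[0,0,-0.075,0.155,0],[0,0,-0.075,0.19,0],[0,0,-0.075,0.215,0],[0,0,-0.075,0.225,0],[0,0,-0.075,0.225,0]]' 60; python3 - <<'E'
from h import *
o=obs();M,p=tool(o);print(p)
im=ctrl.camera('scene')[60:260,220:420,::-1];cv2.imwrite('pics/s8.png',cv2.resize(im,None,fx=3,fy=3))
im=ctrl.camera('top');cv2.imwrite('pics/t8.png',im[100:310,100:340,::-1].repeat(2,0).repeat(2,1))
E
```

```text
time_s: 12.1
ee_pos: [585.8, 290.7, 204.8]
eef_rot: [-0.705, 0.709, 0.015, -0.014]
contact_force: [0.1, -0.4, -1.3]
finger_gap: 0.153
[585.84990794 290.67841093 204.80561584]
```

View pics/s8.png

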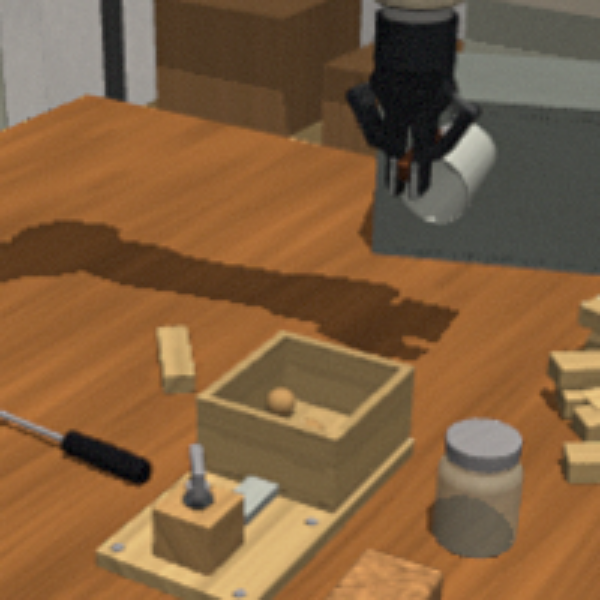

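View pics/t8.png

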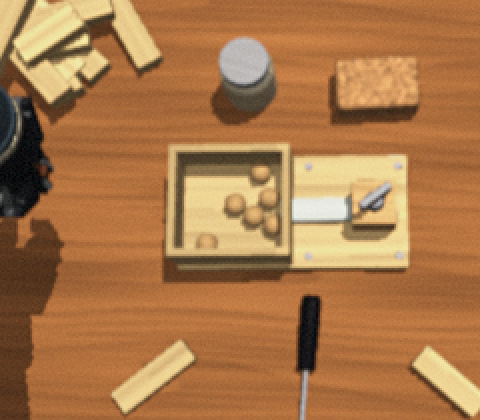

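All six balls are in the hopper: in the top crop they sit at (260,172), (235,204), (268,198), (254,214), (272,224) and (207,242). The cup is empty and still held about 110° over, so I'll drop the grip to 20 N and see if it swings down.

```bash

python3 -m handwheel '[[0,0,0,0,0],[0,0,0,0,0],[0,0,0,0,0],[0,0,0,0,0]]' 20; python3 - <<'E'
from h import *
o=obs();M,p=tool(o);print(p,o['finger_gap'])
im=ctrl.camera('scene')[60:260,220:420,::-1];cv2.imwrite('pics/s9.png',cv2.resize(im,None,fx=3,fy=3))
E
```

```text
time_s: 12.7
ee_pos: [586.3, 289.1, 205.0]
eef_rot: [-0.704, 0.709, 0.014, -0.013]
contact_force: [-0.3, 0.0, -0.8]
finger_gap: 0.156
[586.26255848 289.14325118 205.03343324] 0.1555866754838861
```

View pics/s9.png

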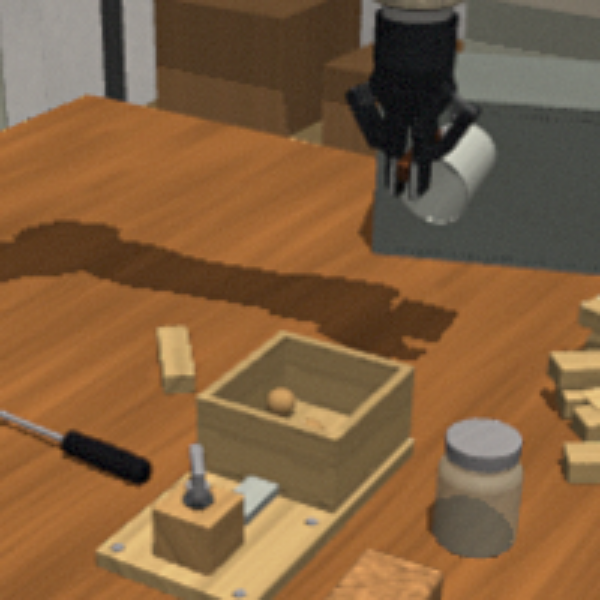

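The cup doesn't swing at 20 N. At this light grip I'll jerk the tool upward and outward a few times, so the cup's inertia swings it down towards hanging.

```bash

python3 -m handwheel '[[0,0,-0.06,0,0],[0,0,-0.06,0,0],[0,0,-0.04,0,0],[0,0,-0.02,0,0],[0,0,0,0,0],[0,0,0,0,0],[0,0,-0.06,0,0],[0,0,-0.06,0,0]]' 20; python3 - <<'E'
from h import *
o=obs();M,p=tool(o);print(p,o['finger_gap'])
im=ctrl.camera('scene')[60:260,220:420,::-1];cv2.imwrite('pics/s10.png',cv2.resize(im,None,fx=3,fy=3))
E
```

```text
time_s: 13.75
ee_pos: [588.7, 290.3, 270.6]
eef_rot: [-0.706, 0.708, 0.017, -0.01]
contact_force: [0.9, -1.0, -2.5]
finger_gap: 0.154
[588.7364229  290.27377144 270.55966095] 0.15438417892452172
```

View pics/s10.png

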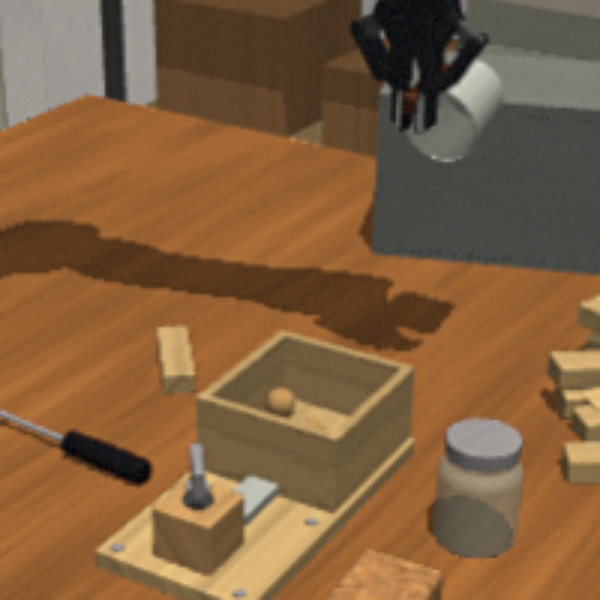

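The jerks changed nothing, so I'll push the cup's foot against the hopper's fixed corner to turn it back.

```bash

python3 -m handwheel '[[0,-0.01,0,-0.001,0.08],[0,-0.03,0,-0.002,0.24],[0,-0.05,0.01,-0.004,0.42],[0,-0.07,0.02,-0.006,0.6],[0,-0.09,0.03,-0.008,0.78],[0,-0.11,0.04,-0.01,0.96],[0,-0.13,0.05,-0.012,1.14],[0,-0.15,0.06,-0.014,1.32],[0,-0.17,0.07,-0.016,1.5],[0,-0.19,0.07,-0.018,1.68],[0,-0.2,0.07,-0.018,1.86],[0,-0.201,0.07,-0.018,2.04]]' 50; python3 - <<'E'
from h import *
o=obs();M,p=tool(o);print(p,M.round(3),np.arctan2(M[1,2],M[0,2]),o['qpos'])
E
```

```text
time_s: 15.3
ee_pos: [386.4, 264.0, 196.3]
eef_rot: [-0.381, 0.379, -0.594, 0.599]
contact_force: [0.3, 0.5, -2.4]
finger_gap: 0.158
[386.42517605 264.03817078 196.33590896] [[-0.422  0.006  0.906]
 [-0.906 -0.004 -0.422]
 [ 0.001 -1.     0.007]] -0.43618472672782993 [-1.32113984  0.43714307  0.88849317  2.03325276 -0.43648778  0.86731952
 -2.19639244]
```

```bash

python3 -m handwheel '[[0,0,0.02,0,0.08],[0,0.001,0.045,0.001,0.16],[0,0.001,0.07,0.002,0.164],[0,0.001,0.09,0.002,0.164],[0,0.001,0.094,0.002,0.164],[0,0.001,0.094,0.002,0.164]]' 50; python3 - <<'E'
from h import *
o=obs();M,p=tool(o);print(p,np.arctan2(M[1,2],M[0,2]),o['qpos'])
d=M[:2,2];v=np.array([520.6,173.2])-p[:2];print('along',v@d,'lat',v@M[:2,0])
im=ctrl.camera('scene')[60:260,200:400,::-1];cv2.imwrite('pics/s11.png',cv2.resize(im,None,fx=3,fy=3))
im=ctrl.camera('wrist');cv2.imwrite('pics/w11.png',im[:,:,::-1])
E
```

```text
time_s: 16.05
ee_pos: [388.4, 261.8, 102.5]
eef_rot: [-0.331, 0.329, -0.623, 0.628]
contact_force: [-0.6, -0.5, -0.8]
finger_gap: 0.158
[388.41689745 261.80234628 102.54822924] -0.6004350254473149 [-1.20314476  0.57742274  0.76641964  2.14367499 -0.64991545  0.6628799
 -2.15694627]
along 159.1192365046869 lat -1.5792004841888663
```

View pics/s11.png

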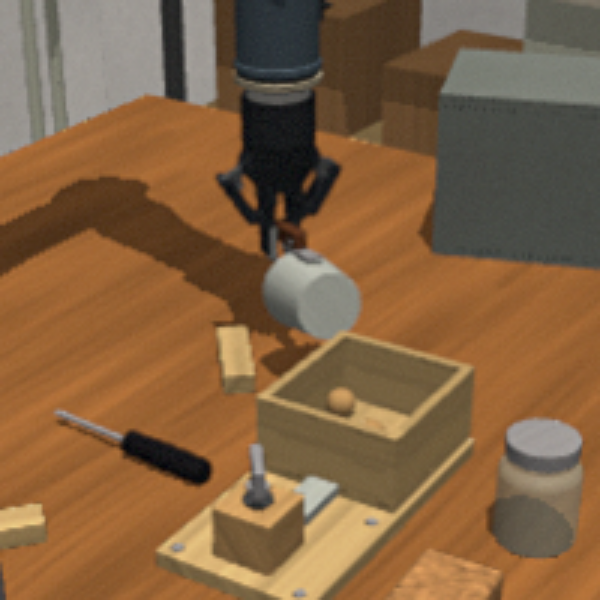

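View pics/w11.png

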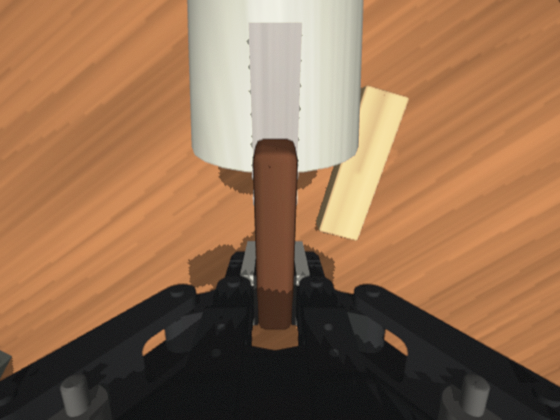

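```bash

python3 -m handwheel '[[0,0.0,0,0.01,0],[0,-0.001,0,0.018,0],[0,-0.001,-0.006,0.02,0],[0,-0.001,-0.012,0.022,0],[0,-0.001,-0.018,0.0245,0],[0,-0.001,-0.0235,0.027,0],[0,-0.001,-0.0355,0.033,0],[0,-0.001,-0.0465,0.040,0],[0,-0.001,-0.056,0.046,0],[0,-0.001,-0.065,0.052,0],[0,-0.001,-0.0775,0.064,0],[0,-0.001,-0.0775,0.064,0]]' 50; python3 - <<'E'
from h import *
o=obs();M,p=tool(o);print(p,np.arctan2(M[1,2],M[0,2]),o['qpos'])
d=M[:2,2];v=np.array([520.6,173.2])-p[:2];print('along',v@d,'lat',v@M[:2,0])
im=ctrl.camera('scene')[60:260,200:400,::-1];cv2.imwrite('pics/s12.png',cv2.resize(im,None,fx=3,fy=3))
E
```

```text
time_s: 17.65
ee_pos: [443.9, 226.1, 182.3]
eef_rot: [-0.332, 0.326, -0.623, 0.629]
contact_force: [-0.0, 0.4, -2.0]
finger_gap: 0.158
[443.94397625 226.0639355  182.26427693] -0.6020105228456921 [-1.15700692  0.50633706  0.88297899  1.98768647 -0.50246483  0.8712453
 -2.17678299]
along 93.11133288793211 lat 0.1633778419338498
```

View pics/s12.png

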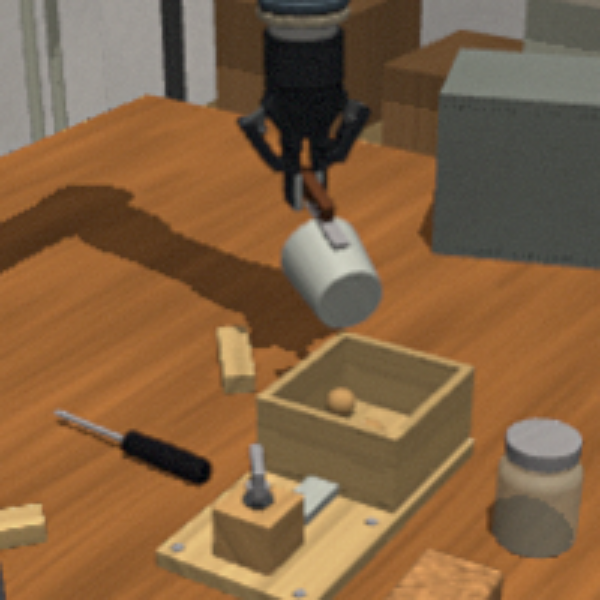

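```bash

python3 -m handwheel '[[0,0,-0.004,0.007,0],[0,0,-0.009,0.014,0],[0,0,-0.0135,0.0215,0],[0,0,-0.018,0.029,0],[0,0,-0.0225,0.0385,0],[0,0,-0.0265,0.048,0],[0,0,-0.029,0.057,0],[0,0,-0.031,0.065,0],[0,0,-0.032,0.077,0],[0,0,-0.032,0.09,0],[0,0,-0.032,0.1,0],[0,0,-0.032,0.1,0]]' 50; python3 - <<'E'
from h import *
o=obs();M,p=tool(o);print(p,np.arctan2(M[1,2],M[0,2]))
d=M[:2,2];v=np.array([520.6,173.2])-p[:2];print('along',v@d,'lat',v@M[:2,0])
im=ctrl.camera('scene')[60:260,200:400,::-1];cv2.imwrite('pics/s13.png',cv2.resize(im,None,fx=3,fy=3))
E
```

```text
time_s: 19.2
ee_pos: [525.7, 169.2, 214.4]
eef_rot: [-0.331, 0.327, -0.623, 0.629]
contact_force: [-0.4, 0.2, -2.2]
finger_gap: 0.156
[525.68650837 169.16063028 214.37794077] -0.6027699673894499
along -6.479818368094761 lat -0.4439554164704565
```

View pics/s13.png

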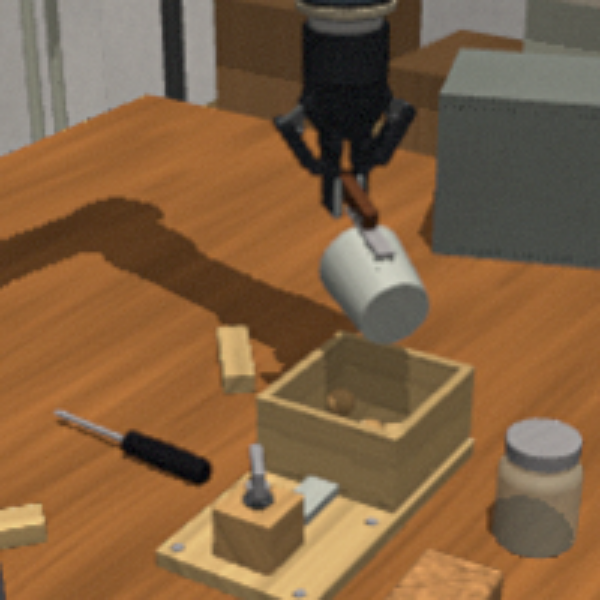

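```bash
cat > tilt.py <<'E'
from h import *
import sys
u=np.array([float(sys.argv[1])/3+200,float(sys.argv[2])/3+60])
o=obs();M,p=tool(o);d=M[:,2];S=cam('scene');P=p+[0,0,19]
for t in range(-10,130,10):
    a=np.radians(t);f=lambda x,z:P+d*(x*np.cos(a)-z*np.sin(a))+np.array([0,0,1])*(x*np.sin(a)+z*np.cos(a))
    q=proj(S,[f(-52,-122.5)])[0];print(t,q.round(1),np.linalg.norm(q-u).round(1))
E
python3 tilt.py 393 313
```

```text
-10 [304.5 151.3] 29.5
0 [307.1 157.4] 24.9
10 [309.9 162.7] 21.2
20 [312.9 167. ] 18.2
30 [316.1 170.1] 16.0
40 [319.3 172. ] 14.0
50 [322.5 172.5] 11.8
60 [325.5 171.5] 9.0
70 [328.3 169. ] 5.4
80 [330.8 165. ] 0.7
90 [332.8 159.6] 5.1
100 [334.2 152.8] 11.9
110 [335.1 145. ] 19.8
120 [335.2 136.3] 28.4
```

Projecting the foot centre puts the tilt at about 80°, so the second push passed over the rim. I'll back off, go lower and push again with more overlap.

```bash

python3 -m handwheel '[[0,0,0,-0.03,0],[0,0,0,-0.07,0],[0,0,0.02,-0.11,0],[0,0,0.05,-0.131,0],[0,0,0.074,-0.131,0],[0,0,0.074,-0.131,0]]' 50; python3 - <<'E'
from h import *
o=obs();M,p=tool(o)
d=M[:2,2];v=np.array([520.6,173.2])-p[:2];print('along',v@d,'lat',v@M[:2,0],'h',p[2]+19-93)
E
```

```text
time_s: 20.0
ee_pos: [416.5, 243.6, 138.1]
eef_rot: [-0.331, 0.328, -0.623, 0.628]
contact_force: [-0.1, 0.2, -0.8]
finger_gap: 0.156
along 125.62199481930965 lat -0.8372794602144215 h 64.14264645844682
```

```bash

python3 -m handwheel '[[0,0,0,0.01,0],[0,0,-0.0055,0.019,0],[0,0,-0.0145,0.0255,0],[0,0,-0.023,0.033,0],[0,0,-0.0305,0.041,0],[0,0,-0.0375,0.0495,0],[0,0,-0.0435,0.0585,0],[0,0,-0.049,0.068,0],[0,0,-0.054,0.078,0],[0,0,-0.0575,0.0885,0],[0,0,-0.060,0.099,0],[0,0,-0.060,0.099,0]]' 50; python3 - <<'E'
from h import *
o=obs();M,p=tool(o);print(p,np.arctan2(M[1,2],M[0,2]))
d=M[:2,2];v=np.array([520.6,173.2])-p[:2];print('along',v@d,'lat',v@M[:2,0],'h',p[2]+19-93)
im=ctrl.camera('scene')[60:260,200:400,::-1];cv2.imwrite('pics/s14.png',cv2.resize(im,None,fx=3,fy=3))
E
```

```text
time_s: 21.5
ee_pos: [498.7, 187.2, 200.5]
eef_rot: [-0.331, 0.327, -0.624, 0.628]
contact_force: [-4.1, 2.0, 8.0]
finger_gap: 0.156
[498.67619767 187.21601274 200.51958668] -0.6030962045433885
along 26.005061420735437 lat -0.8914759988185652 h 126.51958667848479
```

View pics/s14.png

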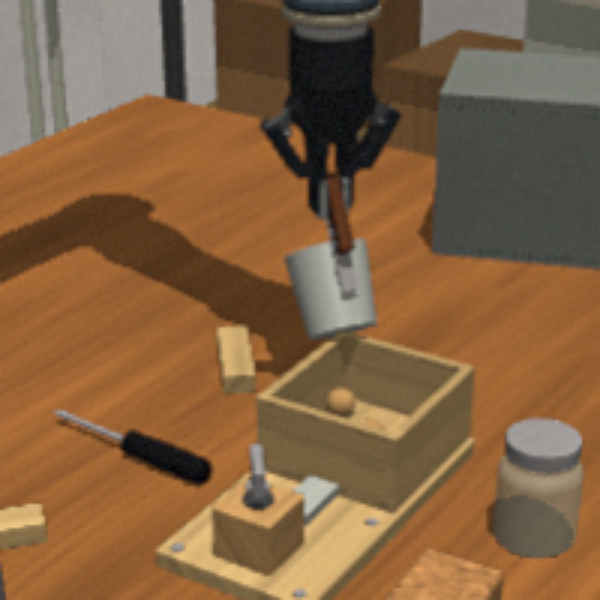

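```bash

python3 -m handwheel '[[0,0,0,0.011,0],[0,0,0,0.022,0],[0,0,-0.0005,0.033,0],[0,0,0.001,0.044,0],[0,0,0.0025,0.055,0],[0,0,0.004,0.062,0],[0,0,0.007,0.068,0],[0,0,0.008,0.07,0]]' 50; python3 - <<'E'
from h import *
o=obs();M,p=tool(o);print(p,np.arctan2(M[1,2],M[0,2]))
d=M[:2,2];v=np.array([520.6,173.2])-p[:2];print('along',v@d,'lat',v@M[:2,0],'h',p[2]+19-93)
im=ctrl.camera('scene')[60:260,200:400,::-1];cv2.imwrite('pics/s15.png',cv2.resize(im,None,fx=3,fy=3))
E
```

```text
time_s: 22.55
ee_pos: [558.2, 146.2, 195.2]
eef_rot: [-0.331, 0.326, -0.623, 0.629]
contact_force: [-1.3, -1.0, 11.8]
finger_gap: 0.157
[558.16736559 146.18050993 195.22321984] -0.6043771549390414
along -46.26336410288505 lat -0.8872702868160877 h 121.22321984345902
```

View pics/s15.png

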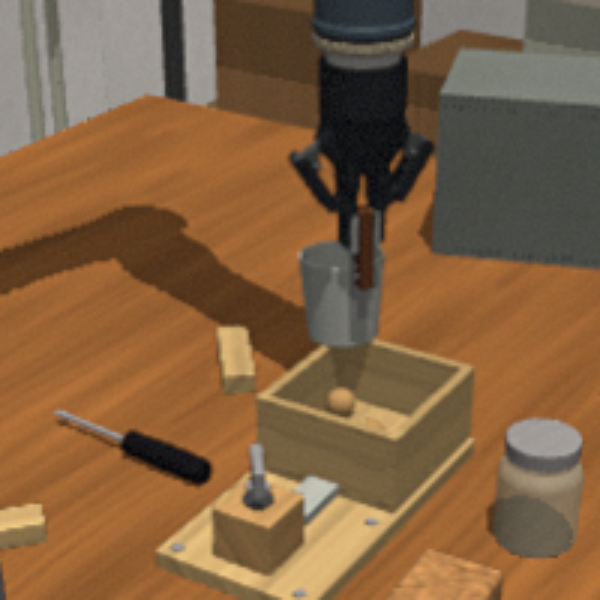

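```bash

python3 -m handwheel '[[0,0,-0.012,0,0],[0,-0.02,-0.012,-0.03,0],[0,-0.045,-0.01,-0.065,0],[0,-0.068,0.01,-0.1,0],[0,-0.068,0.035,-0.103,0],[0,-0.068,0.06,-0.103,0],[0,-0.068,0.08,-0.103,0],[0,-0.068,0.087,-0.103,0],[0,-0.068,0.090,-0.102,0],[0,-0.068,0.093,-0.1,0],[0,-0.068,0.093,-0.1,0]]' 50; python3 - <<'E'
from h import *
o=obs();M,p=tool(o);print(p,np.arctan2(M[1,2],M[0,2]))
im=ctrl.camera('scene')[60:260,200:400,::-1];cv2.imwrite('pics/s16.png',cv2.resize(im,None,fx=3,fy=3))
E
```

```text
time_s: 23.98
ee_pos: [517.2, 258.0, 103.1]
eef_rot: [-0.332, 0.324, -0.623, 0.629]
contact_force: [-0.8, -2.1, 7.5]
finger_gap: 0.16
[517.21645467 258.00776852 103.08221202] -0.6053459389136141
```

View pics/s16.png

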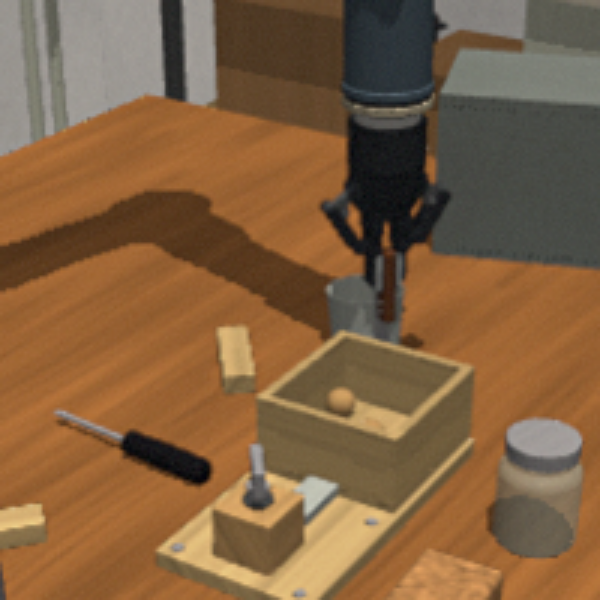

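Contact force shows the cup standing on the bench. I'll open partway so as not to disturb it, then lift straight up.

```bash

python3 -m handwheel '[[0.22,0,-0.001,0,0],[0.3,0,-0.001,0,0],[0.6,0,-0.001,0,0],[0.9,0,-0.003,0,0],[0.9,0,-0.02,0,0],[0.9,0,-0.05,0,0],[0.9,0,-0.08,0,0],[0.9,0,-0.11,0,0],[0.9,0,-0.12,0,0]]' 50; python3 - <<'E'
from h import *
o=obs();M,p=tool(o);print(p,np.arctan2(M[1,2],M[0,2]),o['qpos'])
im=ctrl.camera('scene')[60:260,200:400,::-1];cv2.imwrite('pics/s17.png',cv2.resize(im,None,fx=3,fy=3))
E
```

```text
time_s: 25.15
ee_pos: [516.3, 258.3, 225.7]
eef_rot: [-0.333, 0.323, -0.623, 0.629]
contact_force: [-0.0, 0.2, 0.2]
finger_gap: 0.9
[516.34322312 258.33463929 225.73303428] -0.6054981582535417 [-1.08979319  0.56695494  0.88110232  1.74307359 -0.49000554  1.05180233
 -2.21790927]
```

View pics/s17.png

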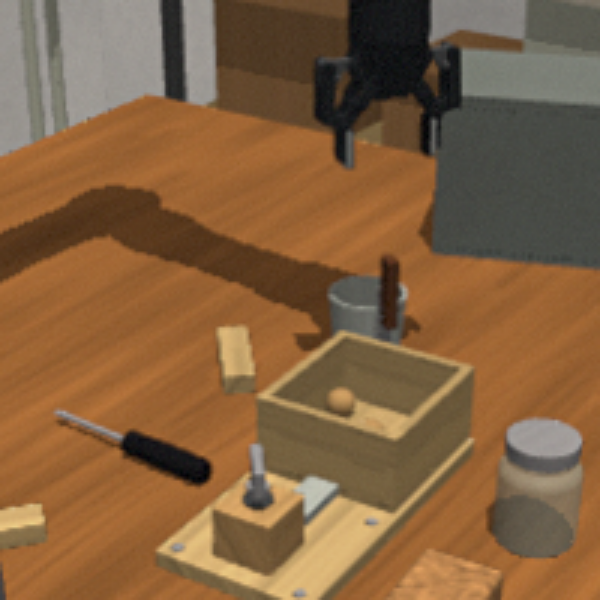

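The cup stands upright with its grip vertical, and it's been let go. On to the wing screw.

```bash

python3 -m handwheel '[[1,0.01,0,0.012,-0.1],[1,0.03,0,0.035,-0.28],[1,0.05,0,0.058,-0.46],[1,0.07,0,0.081,-0.64],[1,0.09,0,0.104,-0.82],[1,0.11,0,0.127,-1.0],[1,0.13,0,0.15,-1.18],[1,0.15,0,0.173,-1.36],[1,0.17,0,0.196,-1.54],[1,0.19,0,0.219,-1.72],[1,0.21,0,0.242,-1.9],[1,0.228,0,0.263,-2.08]]' ; python3 - <<'E'
from h import *
o=obs();M,p=tool(o);print(p,np.arctan2(M[1,0],M[0,0]),o['qpos'])
dd=np.array([602.4,-79])-p[:2];print('shift x,z',dd@M[:2,0],dd@M[:2,2])
E
```

```text
time_s: 26.7
ee_pos: [602.5, -79.8, 226.8]
eef_rot: [-0.706, 0.706, -0.027, 0.037]
contact_force: [0.7, 0.8, 0.5]
finger_gap: 1.002
[602.5087882  -79.78515983 226.82541817] -0.09060333579048743 [-0.11799044  0.48289779  0.26847672  1.65219129 -0.14693587  1.01070386
  0.10695902]
shift x,z -0.17936143537783028 0.7720973483761931
```

```bash

python3 -m handwheel '[[1,0,0.01,0,-0.15],[1,0,0.025,0,-0.33],[1,0,0.04,0.001,-0.51],[1,0,0.05,0.001,-0.69],[1,0,0.05,0.001,-0.75],[1,0,0.05,0.001,-0.75]]' ; python3 - <<'E'
from h import *
o=obs();M,p=tool(o);print(p,np.arctan2(M[1,0],M[0,0]),o['qpos'])
im=ctrl.camera('wrist');cv2.imwrite('pics/w18.png',im[:,:,::-1])
im=ctrl.camera('top');cv2.imwrite('pics/t18.png',im[100:310,100:340,::-1].repeat(2,0).repeat(2,1))
c=np.cos(-.912);s=np.sin(-.912)
print(proj(cam('wrist',o),[[602.4,-79,110],[602.4+23*c,-79+23*s,110],[602.4-23*c,-79-23*s,110]]))
E
```

```text
time_s: 27.45
ee_pos: [602.9, -78.9, 176.1]
eef_rot: [-0.667, 0.671, 0.233, -0.224]
contact_force: [-0.4, 0.1, -0.7]
finger_gap: 0.998
[602.88154109 -78.93844873 176.060186  ] 0.6587065846089033 [ 0.01938185  0.52070467  0.05238116  1.71061178 -0.03362205  0.89713513
  0.74410282]
[[272.04102289 216.35881355]
 [272.13908623 246.08078843]
 [271.93739628 184.82180805]]
```

View pics/w18.png

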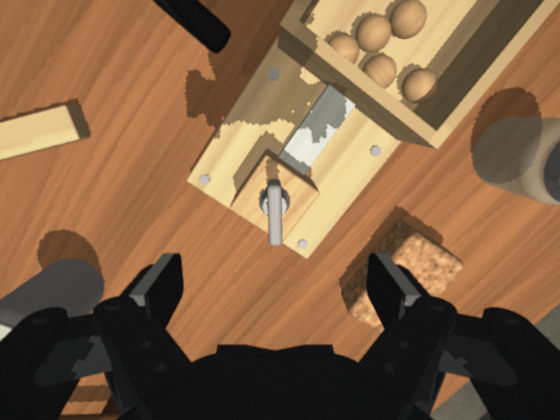

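View pics/t18.png

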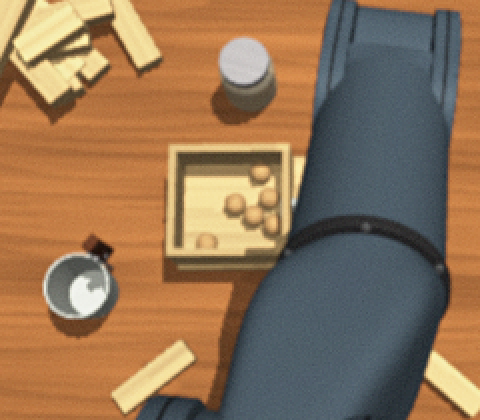

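The wing lies vertical in the wrist view, from (275,184) to (275,244), within 3 px of my projection. The top view shows the six balls in the hopper and the cup empty. I'll descend and grip.

```bash

python3 -m handwheel '[[1,0.001,0.03,0,0],[1,0.001,0.06,0,0],[1,0.001,0.085,0,0],[1,0.001,0.095,0,0],[1,0.001,0.095,0,0],[0,0.001,0.095,0,0],[0,0.001,0.095,0,0],[0,0.001,0.095,0,0],[0,0.001,0.095,0,0],[0,0.001,0.095,0,0],[0,0.001,0.095,0,0]]' 60; python3 - <<'E'
from h import *
o=obs();M,p=tool(o);print(p,np.arctan2(M[1,0],M[0,0]),o['qpos'],o['torque'])
im=ctrl.camera('wrist');cv2.imwrite('pics/w19.png',im[:,:,::-1])
E
```

```text
time_s: 28.92
ee_pos: [604.4, -79.4, 82.1]
eef_rot: [-0.667, 0.671, 0.232, -0.224]
contact_force: [-5.5, -1.2, 8.2]
finger_gap: 0.168
[604.36399473 -79.36826305  82.14794998] 0.6568621722708448 [ 0.02602825  0.63490146  0.04268573  1.79884141 -0.03796563  0.69510755
  0.74604639] [-0.43150104  1.22979783  0.01349064]
```

View pics/w19.png

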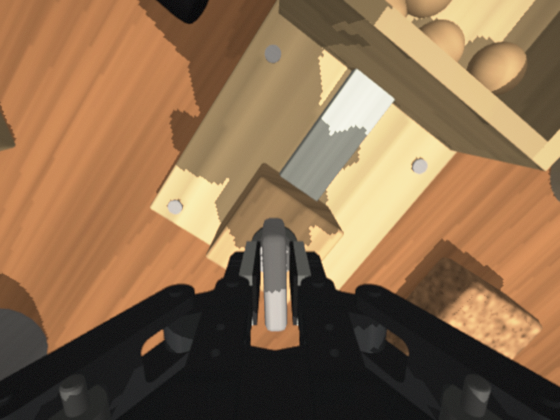

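```bash
python3 - <<'E'
from h import *
im=cv2.imread('pics/w19.png')[200:350,215:335];cv2.imwrite('pics/w19z.png',cv2.resize(im,None,fx=4.5,fy=4,interpolation=cv2.INTER_CUBIC))
print(obs()['finger_gap'])
E
```

```text
0.16565062510216805
```

View pics/w19z.png

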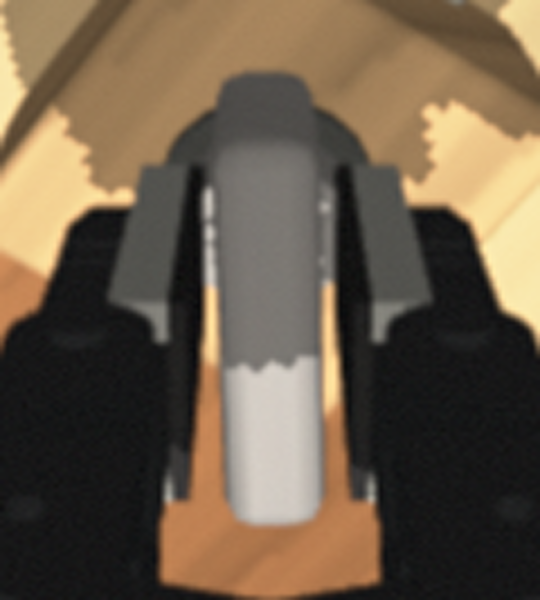

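The zoom shows the pad tips are stopped by the screw's hub flange, with clear gaps on both sides of the wing. I'll reopen, raise about 8 mm and grip again.

```bash

python3 -m handwheel '[[0.5,0,0,0,0],[0.5,-0.001,-0.004,0,0],[0.5,-0.001,-0.008,0,0],[0,-0.001,-0.008,0,0],[0,-0.001,-0.008,0,0],[0,-0.001,-0.008,0,0],[0,-0.001,-0.008,0,0],[0,-0.001,-0.008,0,0]]' 60; python3 - <<'E'
from h import *
o=obs();M,p=tool(o);print(p,np.arctan2(M[1,0],M[0,0]),o['torque'])
im=ctrl.camera('wrist')[200:350,215:335,::-1];cv2.imwrite('pics/w20z.png',cv2.resize(im,None,fx=4.5,fy=4,interpolation=cv2.INTER_CUBIC))
E
```

```text
time_s: 29.98
ee_pos: [604.3, -79.4, 90.5]
eef_rot: [-0.667, 0.671, 0.233, -0.223]
contact_force: [3.5, 3.2, 4.1]
finger_gap: 0.098
[604.3101838  -79.43780126  90.47030195] 0.6574659562053686 [ 0.55513031 -0.71609252  0.03635589]
```

View pics/w20z.png

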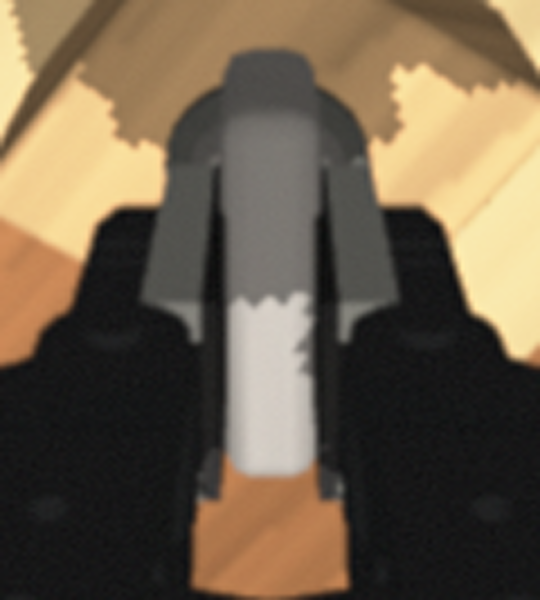

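Now it's gripped: gap 0.098 with the pads against the wing. Turning clockwise.

```bash

python3 -m handwheel '[[0,0,0,0,0.1],[0,0,0,0,0.27],[0,0,0,0,0.44],[0,0,0,0,0.61],[0,0,0,0,0.78],[0,0,0,0,0.95],[0,0,0,0,1.12],[0,0,0,0,1.29],[0,0,0,0,1.46],[0,0,0,0,1.63],[0,0,0,0,1.8],[0,0,0,0,1.95]]' 80; python3 - <<'E'
from h import *
o=obs();M,p=tool(o);print(p,np.arctan2(M[1,0],M[0,0]),o['torque'],o['qpos'])
E
```

```text
time_s: 31.52
ee_pos: [603.9, -79.3, 90.5]
eef_rot: [0.566, -0.561, 0.423, -0.432]
contact_force: [1.0, 1.7, 3.8]
finger_gap: 0.091
[603.89881383 -79.26209136  90.53676816] -1.2979797872646064 [0.32928071 0.25844875 0.09089659] [-0.31168624  0.70902158  0.60929133  1.8066587  -0.55592034  0.78789866
 -0.71521754]
```

```bash

python3 -m handwheel '[[0,0,0,0,0.08],[0,0,0,0,0.16],[0,0,0,0,0.2],[0,0,0,0,0.22],[0,0,0,0,0.22]]' 80; python3 - <<'E'
from h import *
o=obs();M,p=tool(o);print(p,np.arctan2(M[1,0],M[0,0]),o['torque'])
E
python3 -m handwheel '[[0,0,0,0,0.04],[0,0,0,0,0.08],[0,0,0,0,0.1],[0,0,0,0,0.1]]' 80; python3 - <<'E'
from h import *
o=obs();M,p=tool(o);print(p,np.arctan2(M[1,0],M[0,0]),o['torque'])
im=ctrl.camera('wrist')[:,:,::-1];cv2.imwrite('pics/w21.png',im)
E
```

```text
time_s: 32.15
ee_pos: [603.9, -79.2, 90.6]
eef_rot: [0.516, -0.51, 0.483, -0.49]
contact_force: [3.4, 2.2, 3.4]
finger_gap: 0.098
[603.8715806  -79.2283911   90.56204587] -1.5175687406730154 [ 0.42600762 -0.07655241 -0.04723025]
time_s: 32.65
ee_pos: [603.9, -79.2, 90.6]
eef_rot: [-0.492, 0.485, -0.508, 0.515]
contact_force: [3.0, -0.2, 3.6]
finger_gap: 0.091
[603.91070931 -79.22453493  90.58462114] -1.6166668479795516 [ 0.0523443  -0.20610362  1.68422341]
```

View pics/w21.png

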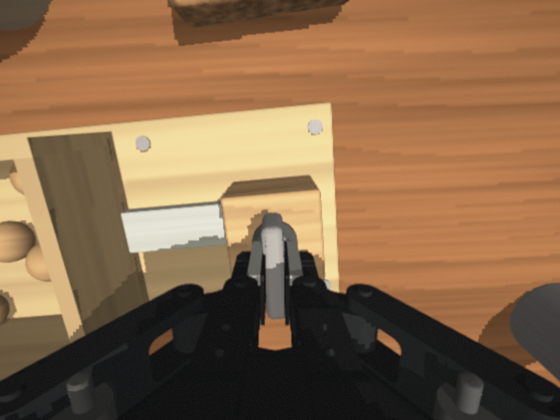

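Torque about the screw's axis climbed to 1.7 N m at tool yaw −1.617; free turning showed 0.1 N m or less, so the screw is seated. Geometry puts the seat at yaw −1.525. Backing off to tool yaw +0.046.

```bash

python3 -m handwheel '[[0,0,0,0,-0.1],[0,0,0,0,-0.26],[0,0,0,0,-0.42],[0,0,0,0,-0.58],[0,0,0,0,-0.74],[0,0,0,0,-0.9],[0,0,0,0,-1.06],[0,0,0,0,-1.22],[0,0,0,0,-1.38],[0,0,0,0,-1.54],[0,0,0,0,-1.65],[0,0,0,0,-1.66]]' 80; 
python3 -m handwheel '[[0,0,0,0,0],[0,0,0,0,0],[0,0,0,0,0]]' 80; python3 - <<'E'
from h import *
o=obs();M,p=tool(o);print(p,np.arctan2(M[1,0],M[0,0]),o['torque'],o['qpos'],o['finger_gap'])
cv2.imwrite('pics/w22.png',ctrl.camera('wrist')[:,:,::-1])
im=ctrl.camera('scene')[60:260,200:400,::-1];cv2.imwrite('pics/s22.png',cv2.resize(im,None,fx=3,fy=3))
cv2.imwrite('pics/t22.png',ctrl.camera('top')[:,:,::-1])
E
```

```text
time_s: 34.2
ee_pos: [604.2, -79.5, 90.6]
eef_rot: [-0.707, 0.707, 0.02, -0.01]
contact_force: [4.3, 1.1, 1.2]
finger_gap: 0.097
time_s: 34.58
ee_pos: [604.1, -79.5, 90.6]
eef_rot: [-0.707, 0.707, 0.02, -0.009]
contact_force: [3.3, 1.2, 2.8]
finger_gap: 0.095
[604.12918805 -79.45050945  90.55355219] 0.0413695006622822 [ 0.11441807 -0.48804123 -0.04684652] [-0.08618074  0.63571497  0.22323313  1.79830307 -0.20298157  0.71474143
  0.28808352] 0.09523418944362623
```

View pics/w22.png

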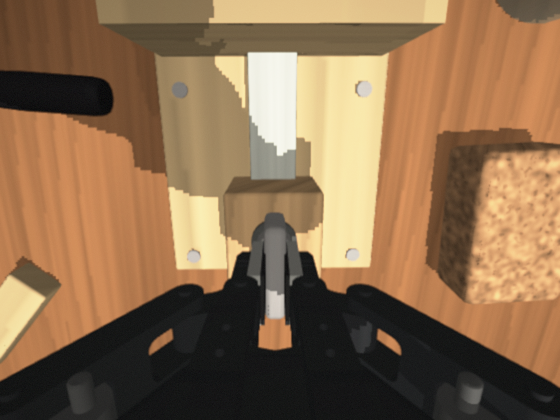

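View pics/s22.png

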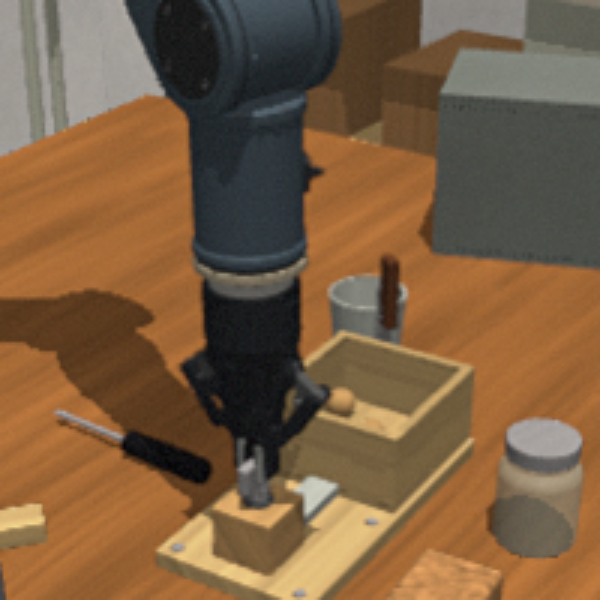

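View pics/t22.png

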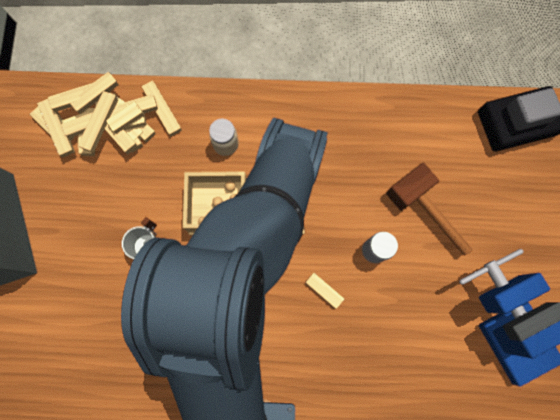

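The wing is vertical in the wrist view, parallel to the slide, so it stands a quarter turn from its seat and is still gripped. The cup is upright, and everything I can see is where it was. Handing in.

```bash
python3 -c "
from bench import ctrl
print(ctrl.finish_job())"
```

```text
the job is handed in; nothing more can be done
None
```

I poured all six balls into the hopper and stood the empty cup upright on the bench, let go. I then seated the wing screw, backed it off a quarter turn, and handed the job in at about 35 s with the wing still gripped at 80 N. `finish_job` gives no verdict, so these results rest on my own checks.

**Pour:** The tool can't tilt, so I tipped the cup in the pads by pushing it against the hopper's wall. Afterwards, lowering the grip to 20 N and jerking the arm upward didn't swing it back. I turned it upright by pushing its foot against the hopper's corner; the first pass slipped over the rim and the second worked. The top view after the pour, and again just before the screw, shows six balls in the hopper. The scene view shows the cup upright.

**Screw:**
- **Grip:** My first grip caught the hub flange (gap 0.168), so I regripped about 8 mm higher.
- **Seating:** The moment about the screw's axis rose to 1.7 N m, against 0.1 N m or less while it turned freely. The tool overran the expected seat by about 0.09 rad, by slip or flex, so I judged the seat from that rise and the geometry.
- **Final setting:** Tool yaw is 0.041 rad, against 0.046 rad wanted for a quarter turn. The wing lies along the slide in the wrist view, and its gap is 0.095.
- **Grasp height:** The grasp point is about 12 mm above the middle of the wing, within the 30 mm allowed.

**Bystanders:** None appears to have moved. In the last views, bar0 was hidden by the arm; I last saw it, in place, just before gripping the screw.

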